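# Turn the counter catalogue to the next page

### The job

Turn the catalogue on the sloping counter stand to the next page: lift the loose steel page bar off the left-hand page (the rubber change mat is a good place to put it meanwhile), turn the stiff leaf with the orange edge over the rings from right to left so that its green face shows and it lies flat, then lay the page bar flat on the turned leaf, straight up the page, with its notch over the brass pin and pushed home against it. Leave the jars, cartons and other things on the counter where they are.

Things in the scene. Friction and masses are not known exactly. Their poses are not given: they have to be found in the camera images.
- deck: Sloping board of the fixed catalogue stand. Origin: middle of its upper face under the rings, 64 mm above the counter. x up the slope (rises 20 degrees, away from the robot), y left across the pages, z square off the board. 290 mm wide, x from -132 to 118 mm, 8 mm thick, air below its side edges. Sheet stacks: |y| 24 to 143 mm, |x| to 95 mm, top z = 20 mm. Bottom ledge: x -132 to -104 mm, top z = 20 mm.
- ring (a point): Centre of the middle ring, at (0, 0, 22) mm of the deck. Three steel rings of 20 mm radius stand at deck x = -70, 0 and 70 mm; the leaf turns about the line through their centres (deck x direction).
- pin (a point): Foot of the brass pin on the ledge's top, at (-115, 105, 20) mm of the deck. Pin 8 mm in diameter, square to the deck, standing 18 mm above the ledge.
- leaf (a joint): Angle of the leaf about the ring centres, rad: 0 flat on the right-hand stack, 1.57 square off the deck, 3.14 flat on the left-hand stack (stops at both ends). Rings a little stiff (0.045 N m): within about 20 degrees of square the leaf stays where it is left; beyond that it falls to its side and lies flat by itself. Cream face up at 0, green face up at 3.14.
- leaf_edge (a point): Middle of the leaf's free orange edge, mid-thickness, 175 mm from the ring line; moves with the leaf. Leaf: stiff board 4 mm thick, 130 g, 196 mm long along the rings (deck x -98 to 98 mm), 13 to 175 mm from the ring line; its free edge overhangs stack and board by 30 mm all along.
- bar: Loose steel page bar, 200 g, 174.5 x 34 x 5 mm, U-notch 12 mm wide in one end. Origin: on the underside in the notch, 4.5 mm from its closed end. x along the bar away from the notch (-14.5 to 160 mm), y across, z up. Black finger rib on top: x 38 to 118 mm, 12 mm wide, 5 to 23 mm above the underside; centre of mass at x = 78 mm. Starts lying on the left stack, off the pin.
- mat: Black rubber change mat, fixed, 220 x 140 mm (x, y) and 3 mm thick, on the counter left of the stand. Origin: centre of its underside.
- bar_end (a point): Centre of the bar's plain end, 160 mm from its origin along its x, on the underside.
- honey_jar: Bystander, loose, to be left alone: honey jar, gold cap, 72 mm across, 95 mm high. Origin: centre of its underside, z up.
- dark_jar: Bystander, loose, to be left alone: dark jar, red cap, 68 mm across, 90 mm high. Origin: centre of its underside, z up.
- green_carton: Bystander, loose, to be left alone: green carton 50 x 65 x 105 mm high. Origin: centre of its underside, z up.
- pink_carton: Bystander, loose, to be left alone: white and pink carton, 75 mm cube. Origin: centre of its underside, z up.
- pill_bottle: Bystander, loose, to be left alone: white bottle, 54 mm across, 95 mm high. Origin: centre of its underside, z up.
- calculator: Bystander, loose, to be left alone: calculator lying flat, 150 x 100 x 20 mm. Origin: centre of its underside, z up.
- pen_pot: Bystander, loose, to be left alone: wooden pen pot, 76 mm across, 95 mm high, pens to 145 mm. Origin: centre of its underside, z up.

How it is judged:
At the end, for the whole second after the job is handed in: Leaf flat on the left (joint over 3.06 rad); page bar lying on it, released and still, flat to the deck within 4 degrees, pointing up the page within 10 degrees, pin in its notch at the closed end (bar origin within 6 mm of the pin's axis in deck x and y) (value of joint leaf above 3.06 rad and x of bar in the frame of deck between -0.121 and -0.109 m and y of bar in the frame of deck between 0.099 and 0.111 m and z of bar in the frame of deck between 0.0215 and 0.028 m and angle between the z axis of bar and the z axis of deck, either way round below 0.07 rad and angle between the x axis of bar and the x axis of deck, either way round below 0.18 rad and x of bar_end in the frame of deck above 0 m and linear speed of bar below 0.02 m/s); the robot touches nothing.
It fails at once if something standing on the counter was knocked over or pushed more than 25 mm (distance of any of honey_jar, dark_jar, green_carton, pink_carton, pill_bottle, calculator, pen_pot from where it was at the start of the episode above 0.025 m or angle between any of honey_jar, dark_jar, green_carton, pink_carton, pill_bottle, calculator, pen_pot's own z axis and vertical above 0.4 rad).
It also fails if it takes over 64 s, if anything falls off the work surface, if the arm or the gripper's body presses on something with over 40 N, if the wrist force passes 120 N, or if a joint passes its speed limit or range.

### The arm

A 6-joint arm with a two-finger parallel gripper is mounted at the origin on the work surface. World frame = base frame: x ahead of the robot, y to its left, z up, the work surface at z = 0. Lengths are in m, angles in rad, forces in N, time in s.
With the tool pointing down it reaches from about 0.375 to 0.9 m from the base axis. Payload 3.1 kg.
Tool frame: the origin (TCP) lies at the centre of the arm's flange, where the gripper is bolted on; the fingertips stand 173 mm ahead of it and the grasp point (between the pads) lies 155 mm ahead of it; z points along the fingers, y is the line along which they close (so a half turn about z gives the same grasp; the last joint's range is limited). The gripper opens to 85 mm and grips with 20 to 120 N. Pads are 22 mm wide; open, the fingers measure 114 mm over their backs; the gripper's body (76 mm by 85 mm) begins 54 mm behind the grasp point. The pads swing forward as they close: fully open they stand 13 mm farther back than shut.
Start: joints at [-1.371, 0.527, 1.433, -0, 1.181, -0.178], TCP at [0.231, -0.581, 0.405] pointing down, gripper open.
Joint ranges: [-3.08, 3.08], [-0.75, 2.2], [0.22, 2.44], [-1.43, 4.57], [0, 2.65], [-2.85, 2.85]. Speed limits (rad/s): [2.79, 2.79, 3.14, 3.14, 3.14, 3.14].

### API

Orientations are given as a unit quaternion [x, y, z, w].
In Python, from station import * gives the robot as it stands.
- The arm moves only by the shell command python3 -m jog 'ROWS' [OPENING] [FORCE]. ROWS is a JSON object of lists of equal length, an entry for each row: "linear": the shift along the world's x, y, z in mm, a list of three; "turn": the turn about the world's z in units of 5 degrees (1.0 is 5 degrees). A call has 1 to 12 rows; each row shifts and turns the commanded pose from where the row before left it; what a row does not reach is not made up. A row lasts 1/8 s, in which the tool goes at most 62.5 mm and 10.7 degrees, less where a joint would pass 70% of its speed; a pose out of reach is approached as far as the arm can. A call is refused whole if a number of a shift passes 62.5 or a number of a turn 1, either way. A call with a gripper value outside its range is refused whole. OPENING is the opening, from 0 (shut) to 1 (fully open), set as the call begins (- or left out, the last holds). The fingers move at their own pace and stop on an object; FORCE is the grip in N (left out, the last holds). Time passes only in rows, so rows that do not move let the fingers close. It gives the time, the measured TCP pose, the force, the opening and the grip force at its end, in the units of the state.
- sense(): the state, without advancing time (a new reading comes with each control period).
- snapshot(name): name is "scene" or "top" or "wrist"; returns the picture (400x640x3 uint8, red, green, blue); there is no depth.
- get_calibration(name): a dict with "fx", "fy", "cx", "cy" (pixels), "world_to_cam" (4x4, takes a point from world to camera coordinates). Camera axes: x right, y down, z forward; pixel columns grow to the right and rows downward; lengths in m; the calibration is good to about 2 mm. The wrist camera is an equidistant fisheye: a pixel r from the principal point sees the ray r / f radians off the axis. A picture is of the moment at which its call begins: read the wrist's pose just before it. get_calibration takes no time and is no camera call; for the wrist camera it gives the pose at the moment of the call.
- sign_off(): hands the job in; it is judged then, once.
The state is a dict: "t": time; "q": joint angles; "qd": joint speeds; "tau": joint torques, N m; "tcp_pos": TCP position; "tool_rot": TCP orientation; "force": force on the tool from outside, world axes, zero at the start; "ft_torque": the same for the moment, N m; "finger_gap": opening from 0.0 (shut) to 1.0 (fully open); "gripper_force": force on a finger pad.
Only numpy, scipy, OpenCV 4.12 (cv2) and the standard library are available. Lean on these libraries where they do the work, as an engineer would, in place of code of your own. Each camera call takes 0.05 s, during which the arm holds its last target. There are 200 camera calls.

## Working session

There is one attempt and no reset: what is moved stays moved. The work goes in short steps, Python scripts to look and compute and a shell command to move; the robot and the scene stay as the last step left them, time stands still between calls to the robot, and variables do not carry over. Pictures are saved under pics/ and viewed, at most 10 in all, crops included, and the job is handed in when it is done.

```bash
mkdir -p pics; ls; python3 - <<'E'
from station import *
import cv2
for n in("scene","top"):
    cv2.imwrite(f"pics/{n}0.png",snapshot(n)[:,:,::-1]); c=get_calibration(n); print(n,c)
s=sense(); print(s)
E
```

```text
pics
scene {'fx': 504.0346297150057, 'fy': 504.0346297150057, 'cx': 328.95610556963396, 'cy': 195.48285396917444, 'world_to_cam': array([[ 0.24688329,  0.96899971, -0.00939176, -0.17612829],
       [ 0.80669061, -0.21088069, -0.55206847, -0.36595603],
       [-0.53693473,  0.12872024, -0.83374588,  1.86490668],
       [ 0.        ,  0.        ,  0.        ,  1.        ]])}
top {'fx': 469.99086309749003, 'fy': 469.99086309749003, 'cx': 312.3133397895358, 'cy': 196.54996971271774, 'world_to_cam': array([[ 0.0113305 , -0.99989509, -0.00902422,  0.04085679],
       [-0.99081193, -0.0100103 , -0.13487595,  0.54356212],
       [ 0.13477146,  0.01046952, -0.9908214 ,  1.6210645 ],
       [ 0.        ,  0.        ,  0.        ,  1.        ]])}
{'t': 0.1, 'q': array([-1.37047592e+00,  5.28373469e-01,  1.43378862e+00, -1.34361872e-05,
        1.18140259e+00, -1.78526949e-01]), 'qd': array([ 0.00083909, -0.00337764, -0.00231643, -0.00079839, -0.00134311,
        0.00011754]), 'tau': array([-2.08913002e-04, -4.43304384e+01, -1.78586125e+01, -2.75011007e-04,
        3.86019688e-03,  5.15565318e-06]), 'tcp_pos': array([ 0.23110272, -0.58036447,  0.40382638]), 'tool_rot': array([ 9.82111957e-01,  1.88295330e-01, -1.69563821e-05, -9.85886201e-04]), 'force': array([0.17755391, 0.59805126, 0.04437813]), 'ft_torque': array([0.01381293, 0.01749623, 0.01488409]), 'gripper_force': 0.0, 'finger_gap': 0.9971706645184435}
```

View pics/scene0.png

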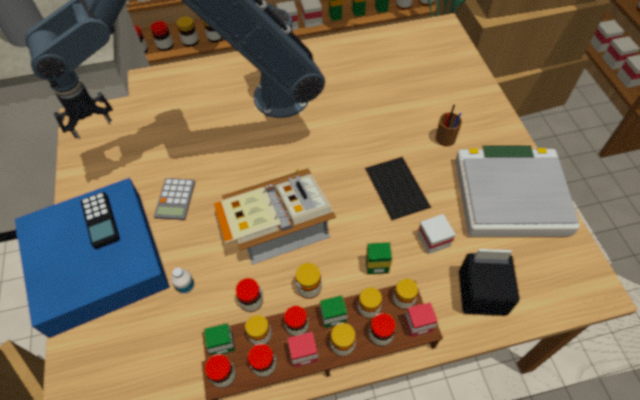

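View pics/top0.png

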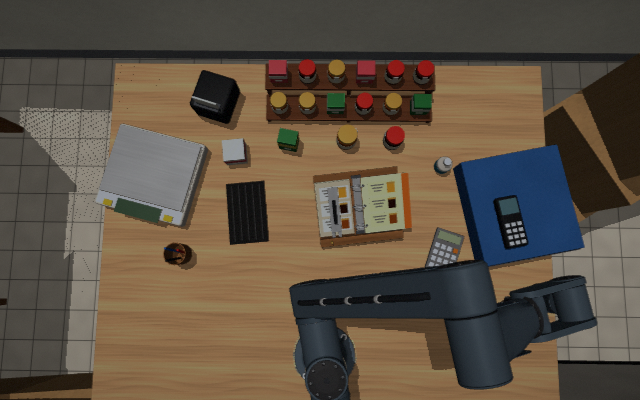

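The scene view shows the stand at about (275,215). In the top view it is at (360,205), with the bar at (335,212), orange edge at (407,202), mat at (247,212) and calculator at (445,250). I'll enlarge both.

```bash
python3 - <<'E'
import cv2,numpy as np
a=cv2.imread("pics/top0.png")[160:255,305:421]; b=cv2.imread("pics/scene0.png")[165:265,205:343]
a=cv2.resize(a,None,fx=6,fy=6,interpolation=cv2.INTER_CUBIC);b=cv2.resize(b,None,fx=5.5,fy=5.5,interpolation=cv2.INTER_CUBIC)
cv2.imwrite("pics/topc.png",a);cv2.imwrite("pics/scc.png",b);print(a.shape,b.shape)
E
```

```text
(570, 696, 3) (550, 759, 3)
```

View pics/topc.png

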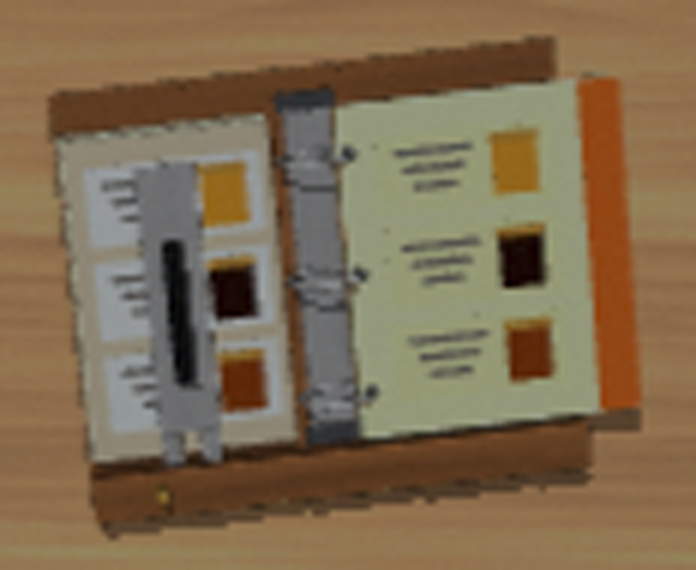

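View pics/scc.png

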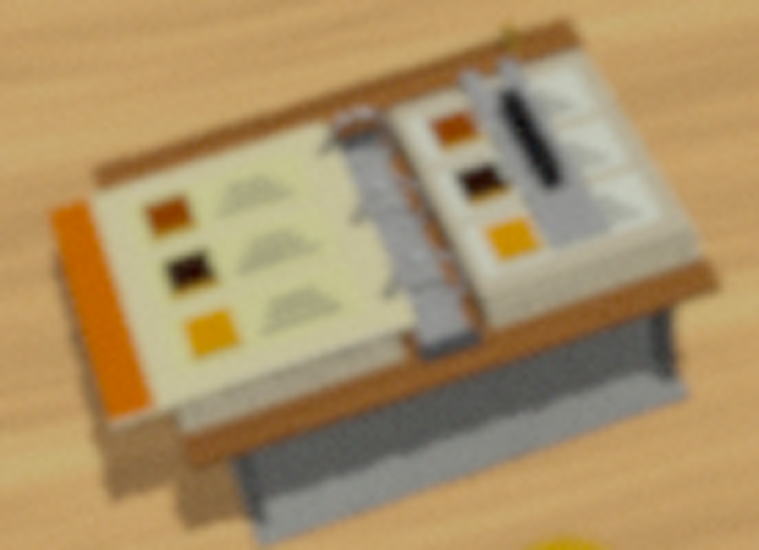

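```bash
cat > geo.py <<'E'
import numpy as np
from scipy.optimize import least_squares
from scipy.spatial.transform import Rotation as R
CAL={}
def proj(c,P):
    W=c["world_to_cam"]; p=np.atleast_2d(P)@W[:3,:3].T+W[:3,3]
    return np.c_[c["fx"]*p[:,0]/p[:,2]+c["cx"],c["fy"]*p[:,1]/p[:,2]+c["cy"]]
def deckT(x,y,yaw):
    return R.from_euler("ZY",[yaw,-np.radians(20)]), np.array([x,y,0.064])
def d2w(d,P): r,t=deckT(*d); return r.apply(np.atleast_2d(P)/1000.)+t
E
cat > fit.py <<'E'
from station import *
from geo import *
ct,cs=get_calibration("top"),get_calibration("scene")
T=np.array([[620,78,98,-175,24],[640,408,-98,-175,24],[362,438,-98,-13,24],[335,105,98,-13,24],[50,95,118,145,0],[553,38,118,-145,0],[58,138,95,143,20],[265,113,95,24,20],[92,462,-95,143,20],[165,497,-115,105,34]],float)
S=np.array([[52,208,-98,-175,24],[110,418,98,-175,24],[480,308,95,24,20],[697,232,95,143,20],[190,440,118,-145,0],[715,268,118,145,0],[512,30,-115,105,36],[410,335,98,-13,24]],float)
up=lambda A,k,u,v:(A[:,:2]+.5)/k-.5+[u,v]
f=lambda d:np.r_[(proj(ct,d2w(d,T[:,2:]))-up(T,6,305,160)),(proj(cs,d2w(d,S[:,2:]))-up(S,5.5,205,165))]
r=least_squares(lambda d:f(d).ravel(),[.6,-.1,0.1],loss="soft_l1"); d=r.x
print("deck",d.round(4),np.degrees(d[2])); print(f(d).round(1).tolist())
BT=np.array([[137,168,160,17],[192,162,160,-17],[165,465,-14.5,17],[222,460,-14.5,-17]],float)
BS=np.array([[553,248,160,-17],[610,225,160,17],[462,75,-14.5,-17],[515,60,-14.5,17]],float)
def bp(b,A):
    c,s=np.cos(b[2]),np.sin(b[2]); X=A[:,2:]@np.array([[c,s],[-s,c]])+b[:2]; return d2w(d,np.c_[X,np.full(len(X),25.)])
g=lambda b:np.r_[proj(ct,bp(b,BT))-up(BT,6,305,160),proj(cs,bp(b,BS))-up(BS,5.5,205,165)]
r=least_squares(lambda b:g(b).ravel(),[-80,90,0],loss="soft_l1",x_scale=[10,10,.1]);b=r.x
print("bar",b.round(3)); print(g(b).round(1).tolist())
c,s=np.cos(b[2]),np.sin(b[2])
print("rib mid world",d2w(d,[b[0]+78*c,b[1]+78*s,20+15]),"bar yaw world",d[2]+b[2])
for n,p in dict(pin=[-115,105,20],edge=[0,-175,22],edgelo=[-98,-175,22],edgehi=[98,-175,22]).items(): print(n,d2w(d,p).round(4))
# mat
px=np.array([[226,183],[265,180],[231,244],[269,241]],float)
W=ct["world_to_cam"]
ray=np.c_[(px[:,0]-ct["cx"])/ct["fx"],(px[:,1]-ct["cy"])/ct["fy"],np.ones(4)]@W[:3,:3]; o=-W[:3,:3].T@W[:3,3]
print("mat",(o+ray*((0.003-o[2])/ray[:,2])[:,None]).round(3).tolist())
E
python3 fit.py
```

```text
deck [ 0.5153 -0.111   0.1189] 6.811247718426942
[[-0.1, -0.8], [0.0, -0.1], [-0.2, -0.0], [-0.4, -0.2], [-0.4, -0.5], [0.4, -0.1], [-0.3, -0.0], [0.3, 0.3], [-0.3, -0.3], [-0.7, -0.6], [-1.1, -0.6], [-0.5, 0.1], [0.2, -2.0], [-0.4, -1.0], [-1.1, 3.3], [0.5, 2.0], [-0.8, -1.1], [0.6, -3.2]]
bar [-8.4568e+01  8.5053e+01  1.0000e-03]
[[-0.8, -0.4], [0.1, -0.5], [-0.5, -0.5], [-0.2, -0.8], [-0.8, -1.0], [-0.2, -0.5], [-0.7, -0.5], [-0.2, -0.9]]
rib mid world [[ 0.48714832 -0.02855562  0.09464299]] bar yaw world 0.1202682979699337
pin [[ 0.3887 -0.0203  0.0435]]
edge [[ 0.5285 -0.2856  0.0847]]
edgelo [[ 0.4371 -0.2965  0.0512]]
edgehi [[ 0.62   -0.2747  0.1182]]
mat [[0.594, 0.36, 0.003], [0.606, 0.219, 0.003], [0.374, 0.334, 0.003], [0.387, 0.199, 0.003]]
```

Deck, bar and mat fits agree with the given sizes to about 1 px. I'm moving over the bar with the fingers aligned to the deck y direction.

```bash
python3 -m jog '{"linear":[[21.3,46,0],[21.3,46,0],[21.3,46,0],[21.3,46,0],[21.3,46,0],[21.3,46,0],[21.3,46,-5],[21.3,46,-10],[21.3,46,-10],[21.3,46,-10],[21.3,46,-10],[21.3,46,-10]],"turn":[-0.25,-0.25,-0.25,-0.25,-0.25,-0.25,-0.25,-0.25,-0.25,-0.25,-0.25,-0.25]}' 0.5 40; python3 -m jog '{"linear":[[0,0,0],[0,0,0],[0,0,0]],"turn":[0,0,0]}'
python3 - <<'E'
from station import *
import cv2
c=get_calibration("wrist");cv2.imwrite("pics/w1.png",snapshot("wrist")[:,:,::-1]);print(c);s=sense();print(s["t"],s["tcp_pos"],s["tool_rot"])
E
```

```text
t: 1.6
tcp_pos: [0.4872, -0.0271, 0.3492]
tool_rot: [0.998, 0.058, -0.0, -0.0]
force: [0.4, -0.8, 0.1]
finger_gap: 0.506
gripper_force: 0.0
t: 1.98
tcp_pos: [0.4865, -0.0297, 0.3499]
tool_rot: [0.998, 0.058, -0.0, 0.0]
force: [0.2, -1.1, 0.1]
finger_gap: 0.498
gripper_force: 0.0
{'fx': 309.70691628693146, 'fy': 309.70691628693146, 'cx': 316.85538282419645, 'cy': 199.1925606384102, 'world_to_cam': array([[ 1.15909048e-01, -9.93259434e-01,  8.88340527e-04,
        -8.71498659e-02],
       [-9.53994447e-01, -1.11077923e-01,  2.78489300e-01,
         4.39719437e-01],
       [-2.76513450e-01, -3.31269016e-02, -9.60438921e-01,
         4.60151444e-01],
       [ 0.00000000e+00,  0.00000000e+00,  0.00000000e+00,
         1.00000000e+00]])}
2.025 [ 0.4864674  -0.02985621  0.34991068] [9.98348521e-01 5.74474725e-02 7.18643656e-05 1.17085326e-04]
```

View pics/w1.png

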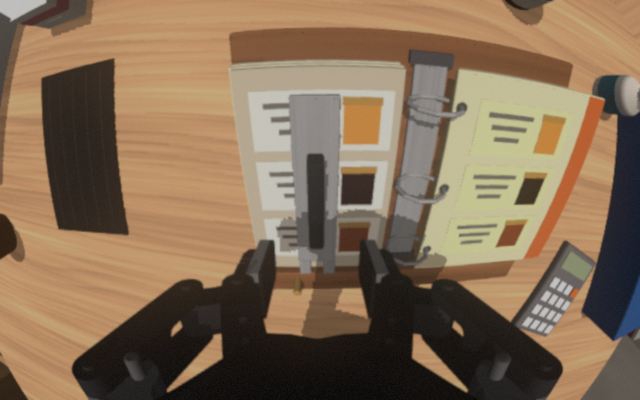

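The wrist view shows the bar with its plain end at (290–339,95), the rib at (316,153–248), the pin at (297,280) and the leaf edge (605,97)–(528,260). I'll refit with these points.

```bash
cat >> geo.py <<'E'
def fish(c,P):
    W=c["world_to_cam"]; p=np.atleast_2d(P)@W[:3,:3].T+W[:3,3]
    rr=np.hypot(p[:,0],p[:,1]); th=np.arctan2(rr,p[:,2])
    return np.c_[c["fx"]*th*p[:,0]/rr+c["cx"],c["fy"]*th*p[:,1]/rr+c["cy"]]
E
cat > fit2.py <<'E'
from station import *
from geo import *
c=get_calibration("wrist")
T=np.array([[230,34,118,145,0],[572,65,118,-145,0],[232,66,95,143,20],[405,62,95,24,20],[605,97,98,-175,24],[528,260,-98,-175,24],[460,70,98,-13,24],[296,278,-115,105,38],[298,292,-115,105,20]],float)
f=lambda d:fish(c,d2w(d,T[:,2:]))-T[:,:2]
d=least_squares(lambda d:f(d).ravel(),[.515,-.111,0.119],loss="soft_l1",x_scale=[.01,.01,.1]).x
print("deck",d.round(4));print(f(d).round(1).tolist())
B=np.array([[290,96,160,17,25],[339,95,160,-17,25],[308,153,118,6,43],[324,153,118,-6,43],[309,248,38,6,43],[323,248,38,-6,43]],float)
def bp(b):
    q,s=np.cos(b[2]),np.sin(b[2]); return d2w(d,np.c_[B[:,2:4]@np.array([[q,s],[-s,q]])+b[:2],B[:,4]])
g=lambda b:fish(c,bp(b))-B[:,:2]
b=least_squares(lambda b:g(b).ravel(),[-84,85,0],x_scale=[10,10,.1]).x
print("bar",b.round(3));print(g(b).round(1).tolist())
q,s=np.cos(b[2]),np.sin(b[2])
print("platetop",d2w(d,[b[0]+78*q,b[1]+78*s,25]),"ribmid",d2w(d,[b[0]+78*q,b[1]+78*s,35]),"yaw",d[2]+b[2])
for n,p in dict(pin=[-115,105,20],edge=[0,-175,22],edgelo=[-98,-175,22],edgehi=[98,-175,22]).items(): print(n,d2w(d,p).round(4))
E
python3 fit2.py
```

```text
deck [ 0.5174 -0.1121  0.1195]
[[-0.2, -3.1], [2.1, -0.1], [-4.1, 0.8], [1.9, 4.3], [-0.1, 2.9], [8.5, -2.4], [-0.4, -1.3], [0.2, 14.3], [-1.0, -13.6]]
bar [-8.281e+01  8.469e+01  4.000e-03]
[[-1.1, -4.9], [1.9, -4.4], [-1.7, 6.5], [0.4, 6.4], [-0.0, -1.9], [0.7, -2.0]]
platetop [[ 0.49429741 -0.02933383  0.08584696]] ribmid [[ 0.4909016  -0.02974159  0.09524389]] yaw 0.12315316661324192
pin [[ 0.3908 -0.0216  0.0435]]
edge [[ 0.5308 -0.2868  0.0847]]
edgelo [[ 0.4394 -0.2978  0.0512]]
edgehi [[ 0.6222 -0.2758  0.1182]]
```

```bash
sed -i 's/\[296,278,-115,105,38\],\[298,292,-115,105,20\]/[296,278,-115,105,20],[298,292,-115,105,38]/' fit2.py; python3 fit2.py
```

```text
deck [ 0.5175 -0.112   0.1185]
[[-0.3, -3.4], [2.0, -0.0], [-4.2, 0.5], [1.8, 4.1], [-0.1, 3.0], [8.3, -2.3], [-0.5, -1.4], [0.7, 0.2], [-2.0, 0.1]]
bar [-8.3000e+01  8.4456e+01  5.0000e-03]
[[-1.1, -4.9], [1.9, -4.4], [-1.7, 6.5], [0.4, 6.4], [-0.0, -2.0], [0.7, -2.0]]
platetop [[ 0.4942904  -0.02933982  0.08578182]] ribmid [[ 0.4908942  -0.02974432  0.09517874]] yaw 0.12315033319310191
pin [[ 0.391  -0.0213  0.0435]]
edge [[ 0.5307 -0.2867  0.0847]]
edgelo [[ 0.4393 -0.2975  0.0512]]
edgehi [[ 0.6221 -0.2758  0.1182]]
```

```bash
python3 -m jog '{"linear":[[3,0,-25],[0,0,-25],[0,0,-20],[0,0,-14],[0,0,0]],"turn":[0,0,0,0,0]}' 0.5 40; python3 -m jog '{"linear":[[0,0,0],[0,0,0],[0,0,0],[0,0,0]],"turn":[0,0,0,0]}' 0 40
```

```text
t: 2.65
tcp_pos: [0.4895, -0.0293, 0.2651]
tool_rot: [0.998, 0.058, -0.001, -0.0]
force: [-0.7, -0.2, 0.0]
finger_gap: 0.502
gripper_force: 0.0
t: 3.15
tcp_pos: [0.49, -0.0288, 0.2666]
tool_rot: [0.998, 0.059, 0.001, 0.0]
force: [-0.7, -1.3, 5.8]
finger_gap: 0.122
gripper_force: 41.1
```

```bash
python3 -m jog '{"linear":[[0,0,15],[0,0,30],[0,0,35],[0,40,0],[0,50,0],[0,55,0],[0,55,0],[0,50,-20],[0,40,-40],[0,17,-45],[0,0,-10],[0,0,0]],"turn":[0,0,0,0,0,0,0,0,0,0,0,0]}'
python3 - <<'E'
from station import *
import cv2
cv2.imwrite("pics/w2.png",snapshot("wrist")[:,:,::-1])
E
```

```text
t: 4.65
tcp_pos: [0.4897, 0.2779, 0.2308]
tool_rot: [0.998, 0.058, -0.001, 0.0]
force: [0.7, 0.2, -1.4]
finger_gap: 0.128
gripper_force: 40.1
```

View pics/w2.png

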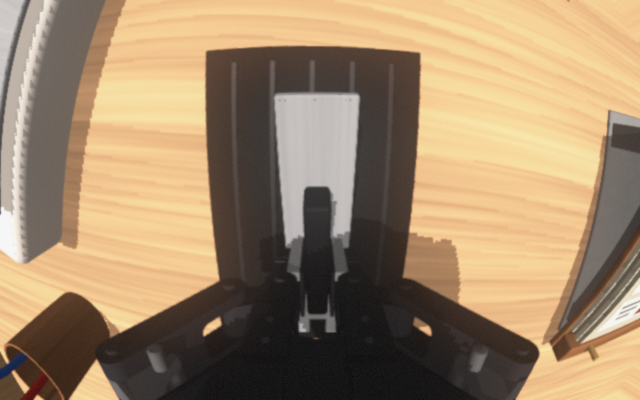

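The bar is held square over the mat: plain end at (316,95), mat spanning (206–420). I'm setting it down.

```bash
python3 -m jog '{"linear":[[0,0,-12],[0,0,-10],[0,0,-8],[0,0,-6],[0,0,0]],"turn":[0,0,0,0,0]}' ; python3 -m jog '{"linear":[[0,0,-2],[0,0,-2],[0,0,0]],"turn":[0,0,0]}'; python3 - <<'E'
from station import *
s=sense();print(s["force"],s["ft_torque"],s["tcp_pos"])
E
```

```text
t: 5.32
tcp_pos: [0.4894, 0.2782, 0.1941]
tool_rot: [0.998, 0.058, -0.001, 0.0]
force: [2.8, -0.5, 2.1]
finger_gap: 0.125
gripper_force: 41.1
t: 5.7
tcp_pos: [0.4896, 0.2784, 0.1906]
tool_rot: [0.998, 0.058, -0.0, 0.0]
force: [2.1, -0.1, 2.3]
finger_gap: 0.128
gripper_force: 41.2
[ 2.08811459 -0.12939063  2.27597752] [ 0.01125185 -0.10411477 -0.02128052] [0.48961886 0.27835664 0.19055429]
```

```bash
python3 -m jog '{"linear":[[0,0,25],[0,0,45],[0,0,50],[0,0,50],[0,0,40],[2,-37,0],[2,-37,0],[2,-37,0],[2,-37,0],[2,-37,0],[2,-37,0],[2,-37,0]],"turn":[0,0,0,0,0,1,1,1,1,1,1,1]}' - 80; python3 -m jog '{"linear":[[2,-37,0],[2,-37,0],[2,-37,0],[2,-37,0],[2,-37,0],[2,-37,0],[2,-37,0],[2,-37,0],[2,-37,0],[2,-37,0],[2,-34,0],[0,0,0]],"turn":[1,1,1,1,1,1,1,1,1,1,1,0]}'
python3 - <<'E'
from station import *
from geo import *
import cv2
print(sense()["force"])
cv2.imwrite("pics/top3.png",snapshot("top")[:,:,::-1]);cv2.imwrite("pics/sc3.png",snapshot("scene")[:,:,::-1])
c=get_calibration("top");W=c["world_to_cam"];o=-W[:3,:3].T@W[:3,3]
for n,u,v,z in (("bottle top",444,162,.095),("calc",428,262,.02),("calc",464,236,.02),("calc",435,229,.02)):
    r=np.array([(u-c["cx"])/c["fx"],(v-c["cy"])/c["fy"],1])@W[:3,:3]; print(n,(o+r*(z-o[2])/r[2]).round(3))
E
```

```text
t: 7.2
tcp_pos: [0.5021, 0.0187, 0.3992]
tool_rot: [0.934, 0.357, -0.003, -0.002]
force: [1.1, -0.5, -2.9]
finger_gap: 0.109
gripper_force: 82.6
t: 8.7
tcp_pos: [0.5247, -0.3862, 0.3985]
tool_rot: [0.666, 0.746, 0.0, -0.002]
force: [-0.4, 1.0, -1.7]
finger_gap: 0.111
gripper_force: 82.6
[-0.42185651  0.96962983 -1.74687717]
bottle top [ 0.659 -0.404  0.095]
calc [ 0.319 -0.36   0.02 ]
calc [ 0.411 -0.488  0.02 ]
calc [ 0.434 -0.387  0.02 ]
```

```bash
python3 -m jog '{"linear":[[0,0,-40],[0,0,-50],[0,0,-40],[0,0,-20],[0,0,-10],[0,0,0]],"turn":[0,0,0,0,0,0]}'
python3 - <<'E'
from station import *
import cv2
a=snapshot("wrist")[:,:,::-1]
b=snapshot("scene")[165:285,180:330,::-1]
cv2.imwrite("pics/w4.png",a); cv2.imwrite("pics/sc4.png",cv2.resize(b,None,fx=2,fy=2))
import numpy as np
cv2.imwrite("pics/m4.png",np.vstack([a[:340],cv2.resize(b,(640,512)) [0:255]*1]))
E
```

```text
t: 9.55
tcp_pos: [0.526, -0.3845, 0.241]
tool_rot: [0.664, 0.747, 0.0, 0.0]
force: [0.3, 0.3, -0.9]
finger_gap: 0.115
gripper_force: 82.6
```

View pics/m4.png

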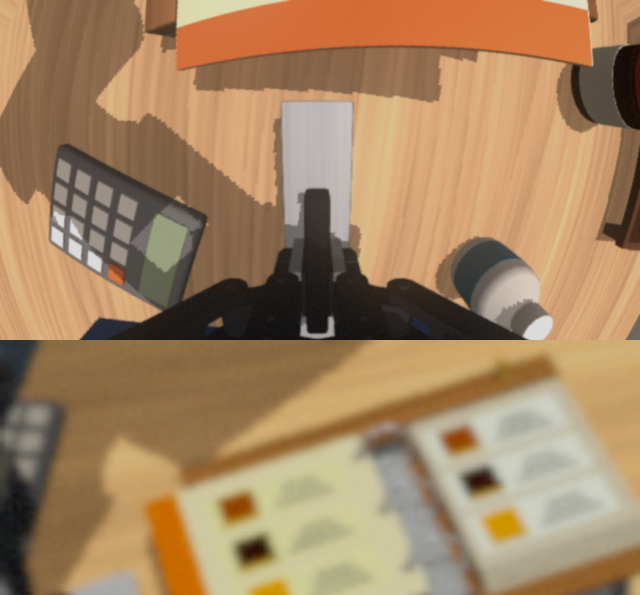

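The bar's plain end (282–352,101) points at the orange edge (middle at (385,55)), and there is a gap to both calculator and bottle. I'll check the bar pitch numerically.

```bash
python3 - <<'E'
from station import *
from geo import *
c=get_calibration("wrist");p=sense()["tcp_pos"];d=(.5165,-.1117,.1187);a=d[2]+np.pi/2
h=np.array([np.cos(a),np.sin(a),0]);l=np.array([-h[1],h[0],0])
for pit in(-6,-3,0,3,6):
    u=h*np.cos(np.radians(pit))+np.array([0,0,np.sin(np.radians(pit))])
    g=p-[0,0,.1808]
    print(pit,fish(c,[g+u*.082+l*.017,g+u*.082-l*.017]).round().tolist())
print("leaf edge",fish(c,d2w(d,[[-98,-175,24],[98,-175,24]])).round())
E
```

```text
-6 [[283.0, 89.0], [350.0, 89.0]]
-3 [[282.0, 88.0], [351.0, 88.0]]
0 [[281.0, 87.0], [352.0, 87.0]]
3 [[280.0, 87.0], [353.0, 87.0]]
6 [[279.0, 87.0], [354.0, 87.0]]
leaf edge [[173.  69.]
 [588.  68.]]
```

```bash
python3 -m jog '{"linear":[[-2,14,0],[-2,14,0],[-1,13,0],[0,0,0]],"turn":[0,0,0,0]}';python3 -m jog '{"linear":[[0,0,8],[0,0,8],[0,0,8],[0,0,8],[0,0,0]],"turn":[0,0,0,0,0]}'
```

```text
t: 10.15
tcp_pos: [0.5207, -0.342, 0.2409]
tool_rot: [0.664, 0.748, 0.0, -0.001]
force: [-0.2, -0.9, -2.4]
finger_gap: 0.11
gripper_force: 82.5
t: 10.78
tcp_pos: [0.5211, -0.3441, 0.2738]
tool_rot: [0.665, 0.747, 0.0, 0.001]
force: [0.5, 0.0, -2.6]
finger_gap: 0.107
gripper_force: 82.5
```

```bash
python3 -m jog '{"linear":[[-0.6,5,18],[-0.6,5,18],[-1.2,10,18],[-1.2,10,18],[-1.5,12.5,13],[-1.5,12.5,13],[-1.8,15,8],[-1.8,15,8],[0,0,0]],"turn":[0,0,0,0,0,0,0,0,0]}'
python3 - <<'E'
from station import *
import cv2,numpy as np
a=snapshot("wrist")[:,:,::-1]
b=snapshot("scene")[140:290,160:350,::-1]
cv2.imwrite("pics/m5.png",np.vstack([cv2.resize(a,(480,300)),cv2.resize(b,(380,300)).copy() if 0 else cv2.copyMakeBorder(cv2.resize(b,(380,300)),0,0,0,100,0)]))
E
```

```text
t: 11.9
tcp_pos: [0.5105, -0.2571, 0.3872]
tool_rot: [0.664, 0.748, 0.0, -0.0]
force: [0.4, -0.1, -2.1]
finger_gap: 0.108
gripper_force: 82.5
```

View pics/m5.png

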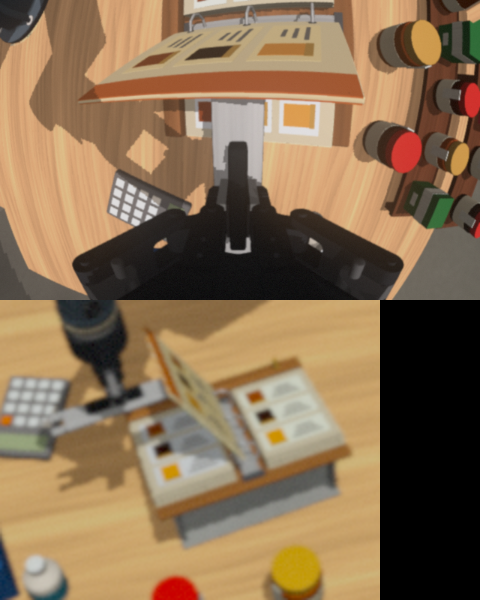

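The leaf stands at about 60°, riding on the bar's plain end, and all bystanders are in place. I'm pushing it over.

```bash
python3 -m jog '{"linear":[[-2,17.5,3],[-2,17.5,2],[-2,17.5,0],[-2,17.5,0],[-2,17.5,-2],[-2,17.5,-3],[-1.5,12.5,-5],[-1.5,12.5,-5],[-1,10,-5],[0,0,0]],"turn":[0,0,0,0,0,0,0,0,0,0]}'
python3 - <<'E'
from station import *
import cv2,numpy as np
a=snapshot("wrist")[:,:,::-1]
b=snapshot("scene")[120:270,160:350,::-1]
cv2.imwrite("pics/m6.png",np.vstack([cv2.resize(a,(480,300)),cv2.copyMakeBorder(cv2.resize(b,(380,300)),0,0,0,100,0)]))
E
```

```text
t: 13.25
tcp_pos: [0.4943, -0.1179, 0.3711]
tool_rot: [0.664, 0.748, -0.0, -0.001]
force: [0.5, -0.2, -1.9]
finger_gap: 0.112
gripper_force: 82.6
```

View pics/m6.png

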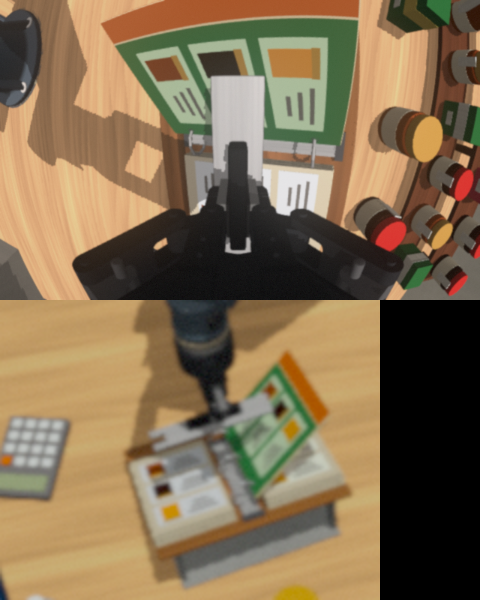

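The leaf is past the balance point and falling left, green face up. I'm retracting up, turning the bar back and hovering over the left page.

```bash
python3 -m jog '{"linear":[[0,0,15],[0,0,15],[0,0,0],[0,0,0],[0,6,0],[0,6,0],[0,6,0],[0,6,0],[0,6,0],[0,6,0],[0,6,0],[0,6,0]],"turn":[0,0,0,0,-1,-1,-1,-1,-1,-1,-1,-1]}';python3 -m jog '{"linear":[[0,6,0],[0,6,0],[0,6,0],[0,6,0],[0,6,0],[0,6,0],[0,6,0],[0,6,0],[-3,6,0],[0,7,0],[0,0,0],[0,0,0]],"turn":[-1,-1,-1,-1,-1,-1,-1,-1,-1,-1,0,0]}'
python3 - <<'E'
from station import *
import cv2,numpy as np
a=snapshot("wrist")[:,:,::-1]
b=snapshot("scene")[120:280,160:350,::-1]
cv2.imwrite("pics/w7.png",a)
cv2.imwrite("pics/m7.png",np.vstack([a[:330],cv2.copyMakeBorder(cv2.resize(b,(300,252)),0,0,0,340,0)]))
E
```

```text
t: 14.85
tcp_pos: [0.4943, -0.0705, 0.4009]
tool_rot: [0.881, 0.474, -0.001, -0.001]
force: [0.0, 0.1, -2.7]
finger_gap: 0.11
gripper_force: 82.6
t: 16.35
tcp_pos: [0.4916, -0.0099, 0.4013]
tool_rot: [0.998, 0.059, -0.0, 0.0]
force: [-0.6, 0.2, -1.3]
finger_gap: 0.106
gripper_force: 82.6
```

View pics/m7.png

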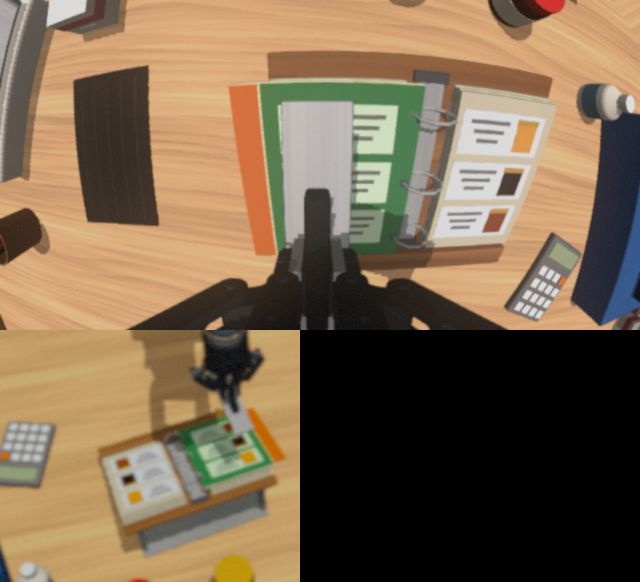

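The leaf lies flat on the left, green side up with its edge at (245,170), and the bar is held above it. Next I'll measure the pin's sideways offset from the fingers, using the earlier wrist picture.

```bash
python3 - <<'E'
import cv2,numpy as np
a=cv2.imread("pics/w1.png");h=cv2.cvtColor(a,cv2.COLOR_BGR2HSV)
p=h[268:302,284:312]
print("sat/hue/val rows");
for r in (276,280,284,288,291,294): print(r,[tuple(int(t) for t in h[r,c]) for c in range(289,306)])
W=np.array([[.115909048,-.993259434,.000888340527,-.0871498659],[-.953994447,-.111077923,.2784893,.439719437],[-.27651345,-.0331269016,-.960438921,.460151444]])
R,t=W[:,:3],W[:,3];o=-R.T@t;f=309.70691628693146;cx,cy=316.85538282419645,199.1925606384102
def hit(u,v,z):
    x,y=u-cx,v-cy;r=np.hypot(x,y);th=r/f;d=np.array([np.sin(th)*x/r,np.sin(th)*y/r,np.cos(th)])@R
    return o+d*(z-o[2])/d[2]
T=np.array([.4864674,-.02985621]);ey=np.array([-np.sin(.1187),np.cos(.1187)])
for u,v,z in((296,278,.0435),(298,292,.0605),(316.5,248,.0)): 
    q=hit(u,v,z);print(q,"lateral from TCP",(q[:2]-T)@ey)
# rib centre near/far at its height
for u,v,z in((316,153,.120),(316,248,.09),(314.5,96,.112)):
    q=hit(u,v,z);print("bar",q,"lat",(q[:2]-T)@ey)
E
```

```text
sat/hue/val rows
276 [(12, 140, 131), (12, 145, 127), (12, 143, 127), (12, 141, 130), (12, 145, 128), (12, 139, 128), (12, 139, 130), (12, 140, 129), (13, 143, 128), (13, 143, 127), (13, 141, 127), (12, 139, 128), (12, 145, 127), (13, 145, 127), (12, 141, 128), (12, 139, 130), (12, 145, 127)]
280 [(13, 140, 122), (12, 139, 119), (12, 139, 121), (12, 139, 119), (13, 137, 112), (16, 134, 110), (17, 141, 114), (18, 138, 118), (17, 139, 121), (18, 141, 114), (18, 140, 106), (17, 137, 99), (15, 137, 99), (12, 139, 112), (12, 143, 118), (12, 140, 118), (12, 140, 120)]
284 [(12, 144, 119), (12, 138, 120), (12, 142, 122), (12, 140, 120), (14, 139, 114), (16, 141, 110), (18, 141, 114), (18, 138, 120), (18, 138, 120), (18, 140, 113), (17, 136, 103), (18, 138, 89), (15, 124, 84), (13, 142, 79), (12, 136, 88), (12, 136, 107), (12, 142, 113)]
288 [(14, 128, 132), (14, 128, 131), (13, 127, 131), (14, 125, 129), (15, 133, 121), (17, 137, 115), (18, 140, 118), (17, 146, 119), (18, 144, 117), (19, 140, 109), (18, 143, 100), (17, 139, 90), (15, 123, 91), (14, 120, 108), (14, 125, 126), (13, 128, 138),
[... 317 characters left out ...]
5, 111, 188), (16, 113, 189), (15, 111, 188), (16, 114, 183), (17, 125, 176), (17, 133, 172), (18, 141, 166), (18, 141, 166), (18, 138, 164), (17, 138, 164), (17, 125, 167), (16, 113, 173), (16, 111, 183), (16, 110, 188), (16, 109, 190), (16, 109, 189)]
[ 0.39111115 -0.02048272  0.0435    ] lateral from TCP 0.02059975503586186
[ 0.38529164 -0.02397564  0.0605    ] lateral from TCP 0.01782057033894434
[ 4.07455847e-01 -3.97866400e-02 -5.55111512e-17] lateral from TCP -0.0005038906435150592
bar [ 0.53025127 -0.02519815  0.12      ] lat -0.0005596661414320758
bar [ 0.4494768  -0.03450624  0.09      ] lat -0.00023683125616788216
bar [ 0.56719039 -0.01989037  0.112     ] lat 0.0003363849587751362
```

```bash
python3 - <<'E'
from station import *
from geo import *
import cv2
a=cv2.imread("pics/w7.png").astype(int)
print("col318 rows",[(r,a[r,330].tolist()) for r in range(92,108,2)]);print("row130",[(c,a[130,c].sum()) for c in list(range(276,292,2))+list(range(346,360,2))])
c=get_calibration("wrist");p=sense()["tcp_pos"];y=.1187;h=np.array([np.cos(y),np.sin(y),0]);l=np.array([-h[1],h[0],0])
for L in(.07,.074,.078,.082):
  for pit in(-5,0,5):
    u=h*np.cos(np.radians(pit))+np.array([0,0,np.sin(np.radians(pit))]);n=-h*np.sin(np.radians(pit))+np.array([0,0,np.cos(np.radians(pit))])
    g=p-[0,0,.1808]
    e=g+u*L; rb=g+u*(L-.042)+n*.018
    print(L,pit,fish(c,[e+l*.017,e-l*.017,rb]).round(1).tolist())
print("tcp",p)
E
```

```text
col318 rows [(92, [81, 126, 82]), (94, [81, 127, 82]), (96, [82, 129, 83]), (98, [82, 128, 82]), (100, [110, 133, 115]), (102, [169, 172, 176]), (104, [182, 184, 189]), (106, [180, 183, 188])]
row130 [(276, np.int64(288)), (278, np.int64(350)), (280, np.int64(551)), (282, np.int64(522)), (284, np.int64(556)), (286, np.int64(549)), (288, np.int64(544)), (290, np.int64(562)), (346, np.int64(558)), (348, np.int64(566)), (350, np.int64(545)), (352, np.int64(483)), (354, np.int64(541)), (356, np.int64(546)), (358, np.int64(546))]
0.07 -5 [[280.9, 114.0], [348.7, 113.9], [314.6, 203.5]]
0.07 0 [[279.4, 113.6], [350.0, 113.5], [314.6, 208.3]]
0.07 5 [[277.9, 114.2], [351.4, 114.1], [314.6, 213.5]]
0.074 -5 [[280.9, 106.2], [348.7, 106.1], [314.6, 194.9]]
0.074 0 [[279.3, 105.4], [350.1, 105.3], [314.6, 199.7]]
0.074 5 [[277.7, 105.7], [351.5, 105.6], [314.5, 205.2]]
0.078 -5 [[280.9, 98.4], [348.7, 98.3], [314.6, 186.2]]
0.078 0 [[279.3, 97.2], [350.1, 97.1], [314.6, 191.0]]
0.078 5 [[277.5, 97.2], [351.7, 97.0], [314.5, 196.6]]
0.082 -5 [[280.9, 90.7], [348.7, 90.5], [314.6, 177.4]]
0.082 0 [[279.2, 89.0], [350.2, 88.9], [314.5, 182.2]]
0.082 5 [[277.3, 88.6], [351.8, 88.5], [314.5, 187.9]]
tcp [ 0.49161295 -0.00993621  0.40150337]
```

```bash
python3 -m jog '{"linear":[[-5,0.5,-30],[0,0,-40],[0,0,-30],[0,0,0]],"turn":[0,0,0,0]}' - 30;python3 -m jog '{"linear":[[0,0,-5],[0,0,-5],[0,0,-5],[0,0,-5],[0,0,-4],[0,0,0]],"turn":[0,0,0,0,0,0]}'; python3 -m jog '{"linear":[[0,0,-3],[0,0,-2],[0,0,0],[0,0,0]],"turn":[0,0,0,0]}'
```

```text
t: 16.95
tcp_pos: [0.4859, -0.0093, 0.2999]
tool_rot: [0.998, 0.058, -0.003, -0.001]
force: [0.4, 0.2, -1.7]
finger_gap: 0.112
gripper_force: 82.5
t: 17.7
tcp_pos: [0.4855, -0.0094, 0.2784]
tool_rot: [0.998, 0.058, -0.001, 0.0]
force: [-5.8, -3.3, 5.8]
finger_gap: 0.11
gripper_force: 83.5
t: 18.2
tcp_pos: [0.4853, -0.0094, 0.2736]
tool_rot: [0.998, 0.058, -0.001, 0.0]
force: [-6.0, -2.1, 4.3]
finger_gap: 0.111
gripper_force: 82.9
```

```bash
python3 -m jog '{"linear":[[0,0,-2],[0,0,0],[0,0,0]],"turn":[0,0,0]}' 0 40; python3 -m jog '{"linear":[[0,0,-2],[0,0,0],[0,0,0]],"turn":[0,0,0]}'
python3 - <<'E'
from station import *
from geo import *
import cv2
cv2.imwrite("pics/w8.png",snapshot("wrist")[:,:,::-1]);s=sense();print(s["force"],s["ft_torque"])
a=cv2.imread("pics/w8.png").astype(int)
for col in(295,330):
    g=np.abs(np.diff(a[60:200,col].sum(1)));i=np.argsort(-g)[:5];print(col,[(int(k)+60,int(g[k])) for k in i])
g=a[130].sum(1);print([(c,int(g[c])) for c in range(262,372,3)])
c=get_calibration("wrist");p=s["tcp_pos"];y=.1187;h=np.array([np.cos(y),np.sin(y),0]);l=np.array([-h[1],h[0],0])
for L in(.074,.077,.08):
  for pit in(10,15,20):
    t=np.radians(pit);u=h*np.cos(t)+np.array([0,0,np.sin(t)]);n=-h*np.sin(t)+np.array([0,0,np.cos(t)])
    e=p-[0,0,.172]-n*.009+u*L
    print(L,pit,fish(c,[e+l*.017,e-l*.017]).round(1).tolist())
E
```

```text
t: 18.58
tcp_pos: [0.4853, -0.0093, 0.2714]
tool_rot: [0.998, 0.058, -0.001, 0.0]
force: [-5.5, -2.2, 4.6]
finger_gap: 0.114
gripper_force: 82.4
t: 18.95
tcp_pos: [0.4852, -0.009, 0.2698]
tool_rot: [0.998, 0.059, -0.001, 0.0]
force: [-6.2, -1.0, 8.3]
finger_gap: 0.112
gripper_force: 82.7
[-7.02130479 -1.56285854  7.29471124] [-0.05250937  0.40178046  0.14945134]
295 [(80, 154), (83, 116), (79, 77), (84, 73), (81, 69)]
330 [(80, 154), (83, 119), (79, 103), (84, 66), (86, 50)]
[(262, 596), (265, 577), (268, 434), (271, 430), (274, 431), (277, 398), (280, 452), (283, 448), (286, 449), (289, 463), (292, 468), (295, 463), (298, 462), (301, 467), (304, 458), (307, 457), (310, 460), (313, 457), (316, 460), (319, 461), (322, 455), (325, 458), (328, 453), (331, 458), (334, 463), (337, 462), (340, 463), (343, 473), (346, 472), (349, 467), (352, 475), (355, 469), (358, 431), (361, 592), (364, 384), (367, 343), (370, 339)]
0.074 10 [[276.0, 103.0], [353.4, 102.9]]
0.074 15 [[274.0, 104.1], [355.2, 104.0]]
0.074 20 [[271.9, 106.7], [357.1, 106.6]]
0.077 10 [[275.8, 96.3], [353.6, 96.3]]
0.077 15 [[273.7, 97.2], [355.5, 97.1]]
0.077 20 [[271.5, 99.7], [357.5, 99.6]]
0.08 10 [[275.6, 89.6], [353.8, 89.6]]
0.08 15 [[273.4, 90.3], [355.8, 90.2]]
0.08 20 [[271.0, 92.5], [357.9, 92.4]]
```

```bash
python3 -m jog '{"linear":[[0,0,0],[0,0,0],[0,0,0],[0,0,0]],"turn":[0,0,0,0]}' 0.4 30
python3 - <<'E'
from station import *
from geo import *
import cv2
cv2.imwrite("pics/w9.png",snapshot("wrist")[:,:,::-1])
a=cv2.imread("pics/w9.png").astype(int)
for col in(300,330):
    g=np.abs(np.diff(a[60:200,col].sum(1)));i=np.argsort(-g)[:5];print(col,[(int(k)+60,int(g[k])) for k in i])
for row in(110,150): g=a[row].sum(1);print(row,[(c,int(g[c])) for c in list(range(262,290,2))+list(range(340,376,2))])
c=get_calibration("wrist");d=(.5175,-.112,.1185)
for b in(-90,-85,-80,-75):
  for z in(29,): print(b,fish(c,d2w(d,[[b+160,105+17,z],[b+160,105-17,z],[b+118,105,47]])).round(1).tolist())
print("leaf far edge",fish(c,d2w(d,[[98,105,24]])))
E
```

```text
t: 19.5
tcp_pos: [0.4867, -0.0092, 0.2687]
tool_rot: [0.998, 0.058, 0.0, 0.0]
force: [0.5, -0.2, -0.2]
finger_gap: 0.4
gripper_force: 0.0
300 [(84, 114), (85, 97), (87, 79), (89, 50), (90, 42)]
330 [(84, 138), (87, 87), (86, 67), (85, 66), (83, 63)]
110 [(262, 404), (264, 404), (266, 398), (268, 405), (270, 401), (272, 404), (274, 431), (276, 460), (278, 451), (280, 449), (282, 449), (284, 458), (286, 466), (288, 470), (340, 464), (342, 473), (344, 475), (346, 474), (348, 464), (350, 466), (352, 475), (354, 475), (356, 465), (358, 365), (360, 265), (362, 332), (364, 341), (366, 341), (368, 341), (370, 339), (372, 339), (374, 344)]
150 [(262, 600), (264, 601), (266, 550), (268, 430), (270, 434), (272, 437), (274, 432), (276, 440), (278, 457), (280, 452), (282, 448), (284, 452), (286, 460), (288, 464), (340, 470), (342, 472), (344, 477), (346, 469), (348, 478), (350, 475), (352, 474), (354, 457), (356, 498), (358, 599), (360, 606), (362, 607), (364, 605), (366, 605), (368, 599), (370, 601), (372, 548), (374, 447)]
-90 [[273.0, 103.5], [359.3, 103.4], [316.2, 215.7]]
-85 [[272.2, 91.5], [360.0, 91.4], [316.2, 206.1]]
-80 [[271.5, 79.3], [360.6, 79.2], [316.2, 196.0]]
-75 [[270.9, 66.8], [361.3, 66.7], [316.2, 185.4]]
leaf far edge [[316.04079211  30.97166697]]
```

```bash
python3 -m jog '{"linear":[[0,0,1],[0,0,0],[0,0,0],[0,0,0]],"turn":[0,0,0,0]}' 0 40; python3 -m jog '{"linear":[[-4.7,-0.55,-1.7],[-4.7,-0.55,-1.7],[-2.8,-0.33,-1],[0,0,0]],"turn":[0,0,0,0]}'; python3 -m jog '{"linear":[[-2.8,-0.33,-1],[-2.8,-0.33,-1],[-2.8,-0.33,-1],[0,0,0]],"turn":[0,0,0,0]}'
```

```text
t: 20.05
tcp_pos: [0.4866, -0.0091, 0.2699]
tool_rot: [0.998, 0.058, 0.0, 0.0]
force: [-0.4, 0.8, 2.6]
finger_gap: 0.127
gripper_force: 42.6
t: 20.55
tcp_pos: [0.4747, -0.0108, 0.2656]
tool_rot: [0.998, 0.058, 0.001, 0.0]
force: [0.3, -0.5, 4.6]
finger_gap: 0.121
gripper_force: 42.8
t: 21.05
tcp_pos: [0.4661, -0.0117, 0.2624]
tool_rot: [0.998, 0.058, 0.0, 0.0]
force: [0.3, -0.1, 4.1]
finger_gap: 0.127
gripper_force: 42.8
```

```bash
python3 -m jog '{"linear":[[-2.8,-0.33,-1],[-2.8,-0.33,-1],[0,0,0]],"turn":[0,0,0]}'; python3 -m jog '{"linear":[[-1.9,-0.22,-0.7],[-1.9,-0.22,-0.7],[0,0,0]],"turn":[0,0,0]}';  python3 -m jog '{"linear":[[-1.9,-0.22,-0.7],[0,0,0],[0,0,0]],"turn":[0,0,0]}'
```

```text
t: 21.42
tcp_pos: [0.46, -0.0122, 0.2601]
tool_rot: [0.998, 0.058, -0.001, -0.0]
force: [0.8, -1.2, 3.0]
finger_gap: 0.131
gripper_force: 42.6
t: 21.8
tcp_pos: [0.4566, -0.0127, 0.2589]
tool_rot: [0.998, 0.058, 0.0, 0.0]
force: [-0.4, 0.2, 3.3]
finger_gap: 0.13
gripper_force: 42.7
t: 22.18
tcp_pos: [0.4554, -0.0129, 0.2586]
tool_rot: [0.998, 0.058, 0.001, 0.0]
force: [2.8, 1.5, 5.6]
finger_gap: 0.121
gripper_force: 42.9
```

```bash
python3 -m jog '{"linear":[[-1.9,-0.22,-0.7],[0,0,0],[0,0,0]],"turn":[0,0,0]}'; python3 -m jog '{"linear":[[-1.9,-0.22,-0.7],[0,0,0],[0,0,0]],"turn":[0,0,0]}'
```

```text
t: 22.55
tcp_pos: [0.4546, -0.0131, 0.2585]
tool_rot: [0.998, 0.058, 0.003, 0.0]
force: [4.9, 3.4, 9.2]
finger_gap: 0.13
gripper_force: 43.3
t: 22.92
tcp_pos: [0.4538, -0.0133, 0.2584]
tool_rot: [0.998, 0.057, 0.005, 0.001]
force: [6.8, 5.2, 12.5]
finger_gap: 0.123
gripper_force: 43.7
```

The stop comes after about 34 mm of slide, which matches home. I'll release, back off and measure from the pictures.

```bash
python3 -m jog '{"linear":[[2,0.2,1],[0,0,0],[0,0,0]],"turn":[0,0,0]}' 0.45; python3 -m jog '{"linear":[[0,0,15],[0,0,30],[0,0,40],[30,0,40],[0,0,0],[0,0,0]],"turn":[0,0,0,0,0,0]}'
cat > chk.py <<'E'
from station import *
from geo import *
import cv2
c=get_calibration("wrist");a=snapshot("wrist");cv2.imwrite("pics/w10.png",a[:,:,::-1])
h=cv2.cvtColor(a,cv2.COLOR_RGB2HSV).astype(int);d=(.5175,-.112,.1185)
names={"plainL":[45,122,29],"plainR":[45,88,29],"ribfar":[3,105,47],"ribnear":[-77,105,47],"pinfoot":[-115,105,20],"pintop":[-115,105,38],"leafcornfar":[98,175,24],"leafcornnear":[-98,175,24],"prongL":[-129.5,122,29],"prongR":[-129.5,88,29]}
pr=fish(c,d2w(d,np.array(list(names.values()),float)))
for n,q in zip(names,pr): print(n,q.round(1))
# steel mask: low saturation, bright ; rib: dark
m=((h[...,1]<40)&(h[...,2]>110)&(h[...,2]<230)).astype(np.uint8)
x0,x1=int(pr[:,0].min())-20,int(pr[:,0].max())+20
n,l,st,ce=cv2.connectedComponentsWithStats(m)
for i in np.argsort(-st[1:,4])[:6]+1: print("steel",st[i].tolist(),ce[i].round(1), cv2.boxPoints(cv2.minAreaRect(np.argwhere(l==i)[:,::-1].astype(np.float32))).round().tolist() if st[i,4]>300 else "")
E
python3 chk.py
```

```text
t: 23.3
tcp_pos: [0.4521, -0.013, 0.2573]
tool_rot: [0.998, 0.058, -0.001, -0.0]
force: [-0.0, 0.2, 0.4]
finger_gap: 0.452
gripper_force: 0.0
t: 24.05
tcp_pos: [0.4818, -0.0129, 0.3818]
tool_rot: [0.998, 0.058, -0.002, -0.0]
force: [-0.9, 0.2, -0.3]
finger_gap: 0.452
gripper_force: 0.0
plainL [291.2 129.3]
plainR [334.4 129.2]
ribfar [312.9 186.2]
ribnear [313.6 254.9]
pinfoot [314.1 260.6]
pintop [314.  272.9]
leafcornfar [219.9  66.1]
leafcornnear [249.5 251.9]
prongL [299.1 275. ]
prongR [329.2 275. ]
steel [279, 91, 123, 124, 8885] [344.5 147.7] [[277.0, 213.0], [281.0, 88.0], [401.0, 92.0], [397.0, 217.0]]
steel [463, 96, 95, 55, 3301] [503.2 123.1] [[463.0, 145.0], [469.0, 94.0], [558.0, 105.0], [552.0, 156.0]]
steel [408, 67, 59, 180, 3136] [430.6 146.8] [[387.0, 238.0], [428.0, 64.0], [474.0, 75.0], [434.0, 249.0]]
steel [451, 153, 92, 43, 2761] [490.  174.1] [[451.0, 153.0], [542.0, 153.0], [542.0, 195.0], [451.0, 195.0]]
steel [516, 234, 73, 88, 2136] [549.6 285.1] [[516.0, 310.0], [565.0, 234.0], [592.0, 251.0], [543.0, 327.0]]
steel [438, 200, 88, 37, 2132] [475.6 216.9] [[436.0, 202.0], [525.0, 197.0], [527.0, 231.0], [438.0, 236.0]]
```

```bash
python3 - <<'E'
import cv2,numpy as np
a=cv2.imread("pics/w10.png");h=cv2.cvtColor(a,cv2.COLOR_BGR2HSV).astype(int)
key=lambda p:"#" if p[2]<70 else("g" if 40<p[0]<90 and p[1]>80 else("s" if p[1]<30 else ("B" if 13<p[0]<24 and p[1]>120 else("w" if p[1]<75 else "."))))
for r in range(84,300,5): print(r,"".join(key(h[r,c]) for c in range(210,420,3)))
E
```

```text
84 ..............wggggggggggggggggggggggggggggggggggggggggggggggggggggggg
89 ..............wgggggggggg..wwwwwwwwwwwwwwwwwwwwwwwwwwww..ggggggggggggg
94 ...............ggggggwwwwwwwwwwwwwwwwwwwwwwwwwwwwwwwwwwwwwwwwwwwwggggg
99 ................gggggwwwwBBBBBBBBBBBBwwwwwwwwwwwwwwwwwwwwwwwwwwwwggggg
104 ...............wgggggwwwwBBBBBBBBBBB.wwwwwwwwwswwssswssswsswwwww.ggggg
109 ...............wgggggwwwwBBBBBBBBBBB.wwwwwwwwwwwwwwwwwwwwwwwwwwwgggggg
114 ...............wgggggwwww.BBBBBBBBBB.wwwwwwwsssssssssssssswwwwwwgggggg
119 ...............wgggggwwww.BBBBBBBBBB.wwwwwwwwwwwwwwwwwwwwwwwwwwwgggggg
124 ................ggggg.wwwwBBBBBBBBBB.wwwwwwwwwwwwwwwwwwwwwwwwwwwgggggg
129 .................gggggwwwwBBBBBBBBBB.wwwwwwwwwwwwwwwwwwwwwwwwwwwgggggg
134 ................wgggggwwwwBBwsssssssssssssswwwwwwwwwwwwwwwwwwwwggggggg
139 ................wgggggwwwwwwwssssssssssssswwwwwwwwwwwwwwwwwwwwwggggggg
144 ................wgggggwwwwwwsssssssssssssswwwwwwwwwwwwwwwwwwwwwggggggg
149 .................gggggggggggsssssssssssssswggggggggggggggggggggggggggg
154 ..................gggg.wwwwwsssssssssssssswwwwwwww
[... 1495 characters left out ...]
..B.####ss####...B.......
259 .............###wwww###.......ssssssssssw.......B####s#s####..........
264 ............###wwww####.......ssssssssssw.....B.#############..B...B..
269 ...........####www######......ssswBBBsss.BB...B.##############B.......
274 ..........#####wss#####.......wsswBB.wss.........#####sss######.......
279 .......##########sw####..........................#####s###########....
284 .......################..........................#################....
289 ######################B...........................####################
294 ######################............................####################
299 ######################............................####################
```

```bash
python3 -m jog '{"linear":[[0,0,30],[0,0,0],[0,0,0]],"turn":[0,0,0]}'; python3 -c "
from station import *
print(sign_off())"
```

```text
t: 24.48
tcp_pos: [0.482, -0.013, 0.4113]
tool_rot: [0.998, 0.058, -0.002, -0.001]
force: [0.3, -0.2, -0.3]
finger_gap: 0.454
gripper_force: 0.0
the job is handed in; nothing more can be done
None
```

I handed the job in at 24.5 s without seeing a verdict: the leaf is turned over to the left, green face up and flat, and the page bar lies straight up it with the pin home in its notch, per the last wrist picture; no bystander was seen displaced.

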